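# Set the support collar and mount a foam blank on the carving stand

## Robot

A 6-joint arm with a two-finger parallel gripper is mounted at the origin on the work surface. World frame = base frame: x ahead of the robot, y to its left, z up, the work surface at z = 0. Lengths are in m, angles in rad, forces in N, time in s.
With the tool pointing down it reaches from about 0.15 to 0.775 m from the base axis. Payload 6.1 kg.
Tool frame: the origin (TCP) lies on the centre line of the jaws, within the pads' length; the fingertips stand tip_extent ahead of it and the grasp point (between the pads) lies 3 mm ahead of it (tip_extent is the distance from the TCP to the fingertips, in m); y points along the fingers, z is the direction in which the jaws open and shut, and the axes are right-handed (so a half turn about y gives the same grasp; the last joint's range is limited). The gripper opens to 85 mm and grips with 20 to 120 N. Pads are 22 mm wide; open, the fingers measure 114 mm over their backs; the gripper's body (76 mm by 85 mm) begins 54 mm behind the grasp point. The pads swing forward as they close: fully open they stand 13 mm farther back than shut.
Start: joints at [-1.314, 0.126, -0.04, 1.405, 0, 1.571], TCP at [0.133, -0.508, 0.253] pointing down, gripper open.
Joint ranges: [-2.72, 2.72], [-0.95, 1.95], [-1.27, 1.35], [-1.78, 2.02], [-1.46, 1.47], [-3.14, 3.14]. Speed limits (rad/s): [2.39, 2.39, 3.01, 3.14, 3.14, 3.14].

## Interface

Orientations are given as a unit quaternion [w, x, y, z].
In Python, from plant import * gives the robot as it stands.
- The arm moves only by the tool move_arm, never from a script. Its argument "series" is a list of rows, each a list of 5 numbers: the opening, from 0 (shut) to 1 (fully open), then the shift along the tool's x, y, z in units of 50 mm (1.0 is 50 mm), then the turn about the tool's y in rad. A call has 1 to 8 rows; each row shifts and turns the commanded pose from where the row before left it, along the tool's axes as they then stand; what a row does not reach is not made up. A row lasts 1/10 s, in which the tool goes at most 50 mm and 8.59 degrees, less where a joint would pass 70% of its speed; a pose out of reach is approached as far as the arm can. A call is refused whole if a number of a shift passes 1 or a number of a turn 0.15, either way. A call with a gripper value outside its range is refused whole. The fingers move at their own pace and stop on an object; "grip_force" is the grip in N (left out, the last holds). Time passes only in rows, so rows that do not move let the fingers close. It gives the time, the measured TCP pose, the force and the opening at its end, in the units of the state.
- observe(): the state, without advancing time (a new reading comes with each control period).
- snapshot(name): name is "side" or "top" or "wrist"; returns (picture, depth): 420x560x3 uint8, red, green, blue; 420x560 float32, m along the optical axis (not along the pixel's ray), 0 where there is no reading.
- get_calibration(name): a dict with "vfov" (degrees; the focal length in pixels is half the picture's height over the tangent of half this angle, whatever the lens; pixels are square), "cx", "cy" (the principal point, pixels), "k1" (the pictures are not rectified: a ray, as slopes to the right and down, at radius r is drawn at 1 + k1 r^2 times it, then the intrinsics apply), "position" and "rotation" of the camera in the world; the wrist camera has in their place "T_tool_cam" (4x4, takes a point from camera to tool coordinates, whose origin is the TCP and whose axes are the tool frame's). Camera axes: x right, y up, looking along -z (the intrinsics and any distortion apply to the point x, -y, -z); pixel columns grow to the right and rows downward; lengths in m; the calibration is good to about 2 mm. A picture is of the moment at which its call begins: read the wrist's pose just before it. get_calibration takes no time and is no camera call.
- finish_job(): hands the job in, once; it reports no verdict.
The state is a dict: "clock": time; "q": joint angles; "joint_velocities": joint speeds; "joint_efforts": joint torques, N m; "position": TCP position; "ee_rot": TCP orientation; "ft_force": force on the tool from outside, world axes, zero at the start; "moment": the same for the moment, N m; "opening": finger opening in m.
Only numpy, scipy, OpenCV 4.12 (cv2) and the standard library are available. Lean on these libraries where they do the work, as an engineer would, in place of code of your own. Each camera call takes 0.05 s, during which the arm holds its last target. There are 200 camera calls.

## Task

Get the carving stand ready: slide the tall narrow aluminium collar down over the upright post until the sprung ball in the post clicks into the groove inside it, feeling for the click and going no further down than that; use only moderate force. Then put the white foam block with the hole in it over the post so that it rests flat on the collar, with the collar still clicked in. Leave the other things on the table where they are.

Things in the scene. Friction and masses are not known exactly. Their poses are not given: they have to be found in the camera images.
- stand: Carving stand, fixed to the table; origin under the centre of its square base plate, 110 x 110 x 12 mm, z up. A boss 34 mm in diameter reaches 22 mm above the table. On the same axis an upright round steel post, 16 mm in diameter, reaches 150 mm above the table; its last 6 mm taper to 9 mm in diameter.
- post_top (a point): Centre of the post's top, z up. A sprung ball sticks out 5.5 mm from the side of the post. The ball's height differs from time to time and is not given: its centre lies 30 to 44 mm below this point, facing any way.
- ball (a joint): How far the sprung ball (12 mm in diameter) is pushed into the post: 0 = fully out, 0.0065 m = fully in. Its spring pushes out with 7 N at 0, rising 1.5 N per mm. The collar's plain bore holds it in by about 2 to 5 mm; in the collar's groove it springs out to less than 1.2 mm.
- collar_center (a point): Centre (half-way up, on the axis) of the loose aluminium collar, a tube 44 mm tall, 44 mm in diameter with 12 faint flats, about 0.13 kg, upright on the table; z along its axis, x square to a flat. Bore 18 mm; both mouths flare to 27 mm over 6.5 mm. Half-way up the bore a ring groove 3.5 mm deep, 4 mm wide at its bottom, 11 mm at the bore. Either end may go down.
- collar_groove (a point): The same point, centre of the groove. The ball meets the collar's lower mouth when this point is about 21 mm above the ball's centre; pushing over it takes up to about 12 N. The push falls away as the ball drops into the groove (the click, this point level with the ball) and rises again by 5 to 12 N within 3 mm if pushed on. Clicked in, the ball carries collar and block.
- blank_center (a point): Centre (half-way up) of the loose white foam block to be mounted: 56 x 56 x 56 mm, about 40 g, with one upright through-hole 22 mm in diameter in its middle, chamfered 3 mm at the top; z up, x and y square to its sides. It stands on the table with the hole upright.
- plain_block: Bystander: solid white foam block without a hole, 62 x 62 x 50 mm, origin under its centre.
- spacer: Bystander: short wide aluminium ring, 58 mm outside, 42 mm bore, 26 mm tall, origin under its centre.
- brush: Bystander: dusting brush lying on the table, along its own x.
- rasp: Bystander: rasp with a wooden handle lying on the table, 250 mm long along its own x.
Things that resemble listed ones, but are neither listed nor needed, are in the scene too. Leave any red look-alike of the part that bears blank_center alone. What is shaped like the part that bears collar_center but blue is not meant.

How it is judged:
By the outcome, as a careful person would: the job done as asked, in the order asked, and still so for the second after the job is handed in, with the robot touching nothing.
It also fails if it takes over 58 s, if anything falls off the work surface, if the arm or the gripper's body presses on something with over 40 N, if the wrist force passes 120 N, or if a joint passes its speed limit or range.

## Working session

There is one attempt and no reset: what is moved stays moved. The work goes in short steps, Python scripts to look and compute and a tool call to move; the robot and the scene stay as the last step left them, time stands still between calls to the robot, and variables do not carry over. Pictures are saved under pics/ and viewed, about 8 in all and at most 12, crops included, and the job is handed in when it is done.

Besides the shell and the picture viewer there is one more tool, called after "Call:" as a command line: name --pt "numbers of a row" for each row, then --argument value for the rest. move_arm: Moves the arm, as the interface text tells. Its arguments: {"type":"object","properties":{"series":{"type":"array"},"grip_force":{"type":"number"}},"required":["series"]}

```bash
mkdir -p pics; ls; cat > h.py <<'E'
from plant import *
import numpy as np, cv2
from scipy.spatial.transform import Rotation as R
def save(n,p): cv2.imwrite('pics/'+n,p[:,:,::-1])
def pose():
    s=observe(); q=np.array(s['ee_rot']); return np.array(s['position']),R.from_quat(q[[1,2,3,0]]).as_matrix(),s
def cam(name,P=None):
    c=get_calibration(name); f=210/np.tan(np.radians(c['vfov'])/2)
    if name=='wrist':
        T=np.eye(4);T[:3,:3]=P[1];T[:3,3]=P[0];T=T@np.array(c['T_tool_cam']);return c,f,T[:3,:3],T[:3,3]
    r=np.array(c['rotation']); 
    if r.shape!=(3,3): r=R.from_quat(r[[1,2,3,0]]).as_matrix()
    return c,f,r,np.array(c['position'])
def rays(name,uv,P=None):
    c,f,Rm,t=cam(name,P); uv=np.atleast_2d(np.asarray(uv,float))
    d=np.c_[uv[:,0]-c['cx'],uv[:,1]-c['cy']]/f; s=d.copy()
    for _ in range(20): s=d/(1+c['k1']*(s**2).sum(1,keepdims=True))
    v=np.c_[s[:,0],-s[:,1],-np.ones(len(s))]
    return t,v@Rm.T
def atz(name,uv,z,P=None):
    t,v=rays(name,uv,P); return t+v*((z-t[2])/v[:,2])[:,None]
def atd(name,uv,depth,P=None):
    t,v=rays(name,uv,P); return t+v*np.atleast_1d(depth)[:,None]
E
python3 - <<'E'
from h import *
for n in('top','side'):
    p,d=snapshot(n); save(n+'0.png',p); np.save(n+'0.npy',d); c=get_calibration(n); print(n,{k:np.round(v,3).tolist() for k,v in c.items()})
print(get_calibration('wrist')); s=observe(); print({k:np.round(v,4).tolist() for k,v in s.items()})
try: print(tip_extent)
except Exception as e: print(e)
E
```

```text
pics
top {'vfov': 52.543, 'cx': 278.381, 'cy': 208.113, 'k1': -0.027, 'position': [0.36, -0.006, 1.146], 'rotation': [-0.698, -0.032, 0.035, 0.714]}
side {'vfov': 46.842, 'cx': 276.855, 'cy': 210.44, 'k1': -0.039, 'position': [0.085, 0.646, 0.931], 'rotation': [-0.239, -0.098, 0.344, 0.903]}
{'vfov': 70.34260586466795, 'cx': 277.94907581379186, 'cy': 207.08226443957687, 'k1': -0.0008560765363353229, 'T_tool_cam': array([[-6.73251500e-04, -9.44802465e-01, -3.27639815e-01,
        -8.37737148e-02],
       [-3.55955605e-05,  3.27639912e-01, -9.44802671e-01,
        -1.20100388e-01],
       [ 9.99999773e-01, -6.24427293e-04, -2.54214835e-04,
         6.28990365e-04],
       [ 0.00000000e+00,  0.00000000e+00,  0.00000000e+00,
         1.00000000e+00]])}
{'clock': 0.1, 'q': [-1.314, 0.1263, -0.0405, 1.4054, -0.0, 1.5708], 'joint_velocities': [-0.0002, -0.003, 0.0014, 0.0014, -0.0022, -0.0004], 'joint_efforts': [0.0003, -43.6906, 35.3604, 0.0137, 0.0001, 0.0], 'position': [0.1333, -0.5075, 0.2526], 'ee_rot': [0.0905, -0.0906, 0.7018, -0.7008], 'ft_force': [-0.3837, 0.4556, 0.4109], 'moment': [-0.007, -0.0285, 0.0438], 'opening': 0.0855}
0.022
```

View pics/top0.png

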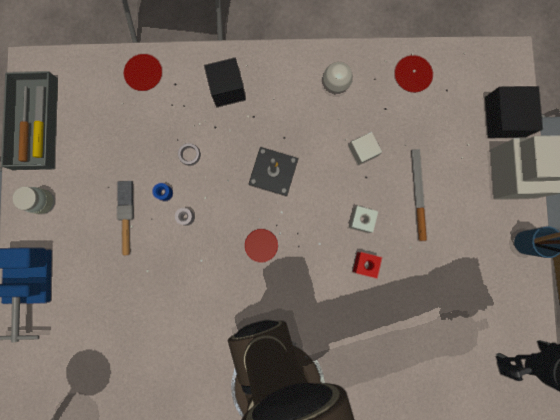

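View pics/side0.png

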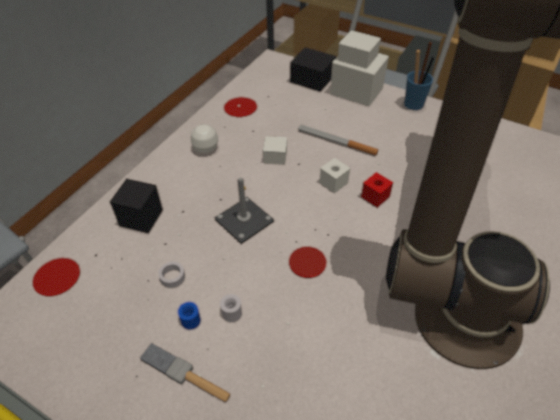

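The top view shows these candidates:
- **Collar:** silver ring at (184,216). The blue ring at (162,191) is the look-alike and the wide ring at (189,154) is the spacer.
- **Block:** white with a hole at (364,219). The red one at (368,265) is the look-alike and (366,148) is solid.
- **Stand:** (273,171).

Next I'll measure these and confirm them in an enlarged crop.

```bash
python3 - <<'E'
from h import *
d=np.load('top0.npy'); im=cv2.imread('pics/top0.png')
def cloud(u0,u1,v0,v1):
    u,v=np.meshgrid(np.arange(u0,u1),np.arange(v0,v1)); z=d[v,u].ravel(); X=atd('top',np.c_[u.ravel(),v.ravel()],z); return X[z>0]
for n,b,zl,zh in(('table',(300,330,200,230),-1,1),('collar',(170,200,200,232),.034,.06),('block',(345,385,200,240),.046,.07),('base',(245,302,142,200),.008,.016),('post',(255,290,150,190),.05,.2),('plain',(345,388,128,168),.04,.07),('red',(345,388,248,285),.046,.07)):
    X=cloud(*b); X=X[(X[:,2]>zl)&(X[:,2]<zh)]
    if len(X)==0: print(n,'none');continue
    r=cv2.minAreaRect(X[:,:2].astype(np.float32)*1000)
    print(n,len(X),X.mean(0).round(4),'rect',np.round(r[0],1),np.round(r[1],1),round(r[2],1),'zmax',X[:,2].max().round(3))
def crop(im,u,v,h): return cv2.resize(im[v-h:v+h,u-h:u+h],(390,390),interpolation=cv2.INTER_CUBIC)
s=cv2.imread('pics/side0.png')
cv2.imwrite('pics/crop1.png',np.vstack([np.hstack([crop(im,180,195,45),crop(im,364,219,35)])[:,:780],np.hstack([crop(s,210,290,45),crop(s,245,205,35)])]) [:,:]if 0 else cv2.resize(np.vstack([np.hstack([crop(im,180,195,45),crop(im,364,230,45)]),np.hstack([crop(s,210,300,45),crop(s,335,175,45)])]),(600,600)))
print('post base ring side/top',atz('top',[[273,171]],.012))
E
```

```text
table 897 [ 0.4492 -0.1093 -0.0005] rect [ 449.5 -109.6] [79.3 79.6] 88.5 zmax 0.008
collar 199 [0.4488 0.2367 0.0425] rect [448.3 236.7] [42.5 42.3] 44.4 zmax 0.048
block 439 [ 0.4301 -0.2331  0.0548] rect [ 430.5 -233.4] [56.2 56.4] 73.9 zmax 0.061
base 1330 [5.669e-01 2.000e-04 1.160e-02] rect [5.685e+02 1.000e-01] [109.8 110.3] 71.9 zmax 0.016
post 84 [ 0.5651 -0.0007  0.1181] rect [566.9  -1.9] [19.6 14.4] 64.5 zmax 0.152
plain 568 [ 0.6207 -0.2467  0.0491] rect [ 621.4 -247.8] [62.2 63.8] 24.7 zmax 0.056
red 427 [ 0.313  -0.2385  0.055 ] rect [ 311.7 -239.5] [58.2 55.8] 75.3 zmax 0.06
post base ring side/top [[5.68523345e-01 2.78880180e-04 1.20000000e-02]]
```

View pics/crop1.png

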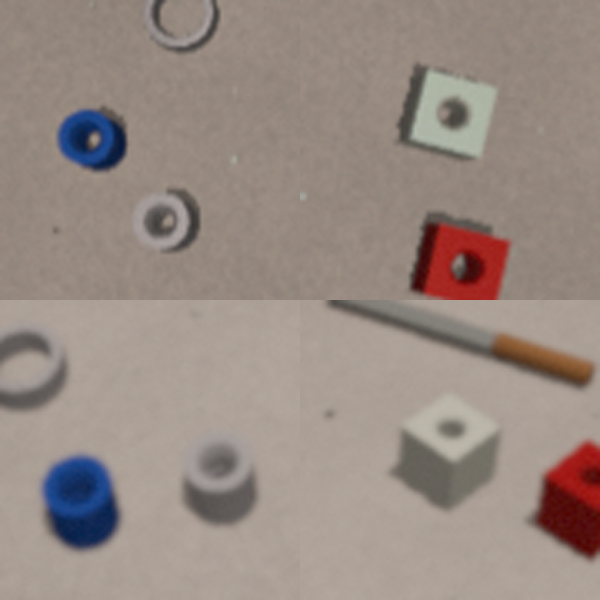

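The crop agrees: the silver tall tube and the white block with the hole are the ones meant. I'll plan the transit to above the collar, with the jaws along world y so they clear the blue ring.

```bash
cat >> h.py <<'E'
def plan(target,yaw,N,P=None,op=1):
    """rows from pose to target pos, jaw yaw (rad, world heading of tool z)"""
    p,Rm,s=P or pose(); y0=np.arctan2(Rm[1,2],Rm[0,2]); dy=yaw-y0
    step=(np.array(target)-p)/N; 
    for i in range(N):
        Ri=R.from_rotvec([0,0,dy*i/N]).as_matrix()@Rm
        r=Ri.T@step/.05; print([op]+[round(float(a),2) for a in r]+[round(-dy/N,3)])
E
python3 - <<'E'
from h import *
p,Rm,s=pose(); print(np.degrees(np.arctan2(Rm[1,2],Rm[0,2])))
plan([.4485,.2367,.17],np.radians(90),22)
E
```

```text
-75.28581901869606
[1, -0.45, 0.08, -0.58, np.float64(-0.131)]
[1, -0.52, 0.08, -0.52, np.float64(-0.131)]
[1, -0.58, 0.08, -0.45, np.float64(-0.131)]
[1, -0.64, 0.08, -0.36, np.float64(-0.131)]
[1, -0.68, 0.08, -0.28, np.float64(-0.131)]
[1, -0.71, 0.08, -0.19, np.float64(-0.131)]
[1, -0.73, 0.08, -0.09, np.float64(-0.131)]
[1, -0.73, 0.08, 0.0, np.float64(-0.131)]
[1, -0.73, 0.07, 0.1, np.float64(-0.131)]
[1, -0.71, 0.07, 0.19, np.float64(-0.131)]
[1, -0.68, 0.07, 0.28, np.float64(-0.131)]
[1, -0.63, 0.07, 0.37, np.float64(-0.131)]
[1, -0.58, 0.07, 0.45, np.float64(-0.131)]
[1, -0.52, 0.07, 0.52, np.float64(-0.131)]
[1, -0.44, 0.07, 0.59, np.float64(-0.131)]
[1, -0.36, 0.07, 0.64, np.float64(-0.131)]
[1, -0.28, 0.07, 0.68, np.float64(-0.131)]
[1, -0.19, 0.07, 0.71, np.float64(-0.131)]
[1, -0.09, 0.07, 0.73, np.float64(-0.131)]
[1, 0.01, 0.07, 0.73, np.float64(-0.131)]
[1, 0.1, 0.07, 0.73, np.float64(-0.131)]
[1, 0.2, 0.07, 0.71, np.float64(-0.131)]
```

Call:
move_arm --pt "1 -0.45 0.08 -0.58 -0.131" --pt "1 -0.52 0.08 -0.52 -0.131" --pt "1 -0.58 0.08 -0.45 -0.131" --pt "1 -0.64 0.08 -0.36 -0.131" --pt "1 -0.68 0.08 -0.28 -0.131" --pt "1 -0.71 0.08 -0.19 -0.131" --pt "1 -0.73 0.08 -0.09 -0.131"

```text
clock: 0.8
position: [0.2337, -0.2694, 0.2249]
ee_rot: [0.393, -0.393, 0.588, -0.588]
ft_force: [0.9, 0.2, -1.3]
opening: 0.0856
```

```bash
python3 -c "
from h import *
p,Rm,s=pose();print(np.round(s['q'],3),p,np.degrees(np.arctan2(Rm[1,2],Rm[0,2])))"
```

```text
[-0.856 -0.192 -0.407  1.356  0.     1.107] [ 0.23367299 -0.26942043  0.22488119] -22.471884441131582
```

Call:
move_arm --pt "1 -0.73 0.08 0.0 -0.131" --pt "1 -0.73 0.07 0.1 -0.131" --pt "1 -0.71 0.07 0.19 -0.131" --pt "1 -0.68 0.07 0.28 -0.131" --pt "1 -0.63 0.07 0.37 -0.131" --pt "1 -0.58 0.07 0.45 -0.131" --pt "1 -0.52 0.07 0.52 -0.131" --pt "1 -0.44 0.07 0.59 -0.131"

```text
clock: 1.6
position: [0.3481, 0.0011, 0.1965]
ee_rot: [-0.634, 0.635, -0.312, 0.312]
ft_force: [0.3, -0.7, -0.1]
opening: 0.0854
```

Call:
move_arm --pt "1 -0.36 0.07 0.64 -0.131" --pt "1 -0.28 0.07 0.68 -0.131" --pt "1 -0.19 0.07 0.71 -0.131" --pt "1 -0.09 0.07 0.73 -0.131" --pt "1 0.01 0.07 0.73 -0.131" --pt "1 0.1 0.07 0.73 -0.131" --pt "1 0.2 0.07 0.71 -0.131" --pt "1 0 0 0 0"

```text
clock: 2.4
position: [0.45, 0.2392, 0.1708]
ee_rot: [0.707, -0.707, -0.001, 0.001]
ft_force: [-1.0, -0.6, -0.2]
opening: 0.085
```

```bash
python3 - <<'E'
from h import *
P=pose(); p,d=snapshot('wrist'); save('w1.png',p); np.save('w1.npy',d)
print(np.round(P[2]['q'],3),P[0],np.degrees(np.arctan2(P[1][1,2],P[1][0,2])),P[1].round(4).tolist())
v,u=np.mgrid[0:420,0:560]; X=atd('wrist',np.c_[u.ravel(),v.ravel()],d.ravel(),P)
m=(d.ravel()>0)&(X[:,2]>.039)&(X[:,2]<.05)&(np.hypot(X[:,0]-.4485,X[:,1]-.2367)<.035)
Y=X[m]; print(len(Y),Y.mean(0)); print(cv2.minEnclosingCircle(Y[:,:2].astype(np.float32)*1000), np.percentile(Y,[1,99],axis=0))
E
```

```text
[ 4.880e-01  1.100e-01 -2.380e-01  1.223e+00  1.000e-03  4.850e-01] [0.45002819 0.23915272 0.17081054] 90.15211551888467 [[1.0, -0.001, -0.0027], [0.0027, 0.0002, 1.0], [-0.001, -1.0, 0.0002]]
1535 [0.44805061 0.23559931 0.04309513]
((448.7833557128906, 235.47552490234375), 22.419925689697266) [[0.42702631 0.2148738  0.03918785]
 [0.46947056 0.25609458 0.04503777]]
```

View pics/w1.png

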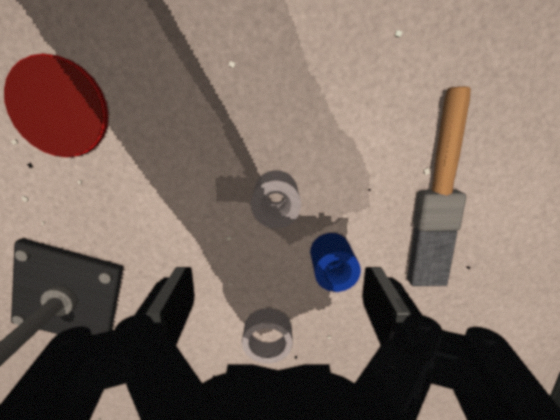

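The wrist view shows the collar at (275,197), blue at (335,262) and the spacer at (268,335). It puts the collar at (0.4486, 0.2355), within 1.5 mm of the top camera. Descending.

Call:
move_arm --pt "0.8 -0.03 0.4 -0.07 0" --pt "0.8 0 0.6 0 0" --pt "0.8 0 0.6 0 0" --pt "0.8 0 0.6 0 0" --pt "0.8 0 0.4 0 0" --pt "0.8 0 0.2 0 0" --pt "0.8 0 0 0 0"

```text
clock: 3.15
position: [0.4465, 0.2314, 0.0313]
ee_rot: [-0.707, 0.708, -0.002, 0.001]
ft_force: [-0.8, -0.1, 0.8]
opening: 0.0686
```

Call:
move_arm --pt "0.4 0 0 0 0" --pt "0.3 0 0 0 0" --pt "0.3 0 0 0 0" --pt "0.3 0 0 0 0" --pt "0.3 0 0 0 0" --pt "0.3 0 0 0 0" --grip_force 50

```text
clock: 3.75
position: [0.4487, 0.2332, 0.0342]
ee_rot: [0.708, -0.707, -0.0, -0.002]
ft_force: [-0.8, 0.4, 6.2]
opening: 0.0432
```

```bash
python3 -c "
from h import *
for i in range(4):
  s=observe();print(np.round(s['position'],4),np.round(s['ft_force'],1),s['opening'])"
```

```text
[0.4487 0.2332 0.0342] [-0.8  0.4  6.2] 0.043160195513127136
[0.4487 0.2332 0.0342] [-0.8  0.4  6.2] 0.043160195513127136
[0.4487 0.2332 0.0342] [-0.8  0.4  6.2] 0.043160195513127136
[0.4487 0.2332 0.0342] [-0.8  0.4  6.2] 0.043160195513127136
```

Call:
move_arm --pt "0.3 0 -0.2 0 0" --pt "0.3 0 -0.6 0 0" --pt "0.3 0 -0.8 0 0" --pt "0.3 0 -0.9 0 0" --pt "0.3 0 -0.8 0 0" --pt "0.3 0 -0.4 0 0" --pt "0.3 0 0 0 0"

```text
clock: 4.45
position: [0.4489, 0.2332, 0.2214]
ee_rot: [0.708, -0.706, -0.001, -0.003]
ft_force: [0.7, -0.2, -1.6]
opening: 0.0428
```

```bash
python3 - <<'E'
from h import *
P=pose(); p,d=snapshot('wrist')
print(np.round(P[2]['q'],3),P[0],P[2]['ft_force'],P[2]['opening'],pose()[0])
v,u=np.mgrid[0:420,0:560]; X=atd('wrist',np.c_[u.ravel(),v.ravel()],d.ravel(),P)
t=(X-P[0])@P[1]  # tool coords
m=(d.ravel()>0)&(abs(t[:,0])<.03)&(abs(t[:,2])<.019)&(t[:,1]<.04)&(t[:,1]>-.03)
Y=t[m]; print(len(Y),np.percentile(Y,[2,25,50,75,98],axis=0).round(4))
# post in this view / stand
m=(d.ravel()>0)&(np.hypot(X[:,0]-.568,X[:,1])<.03)&(X[:,2]>.03); print('post',m.sum())
save('w2.png',p)
p,d=snapshot('side'); u0=(150,300); crop=p[100:310,100:380]; save('s2.png',cv2.resize(np.hstack([crop,p[100:310,100:380]])[:, :280],(800,600)))
E
```

```text
[ 0.479  0.086 -0.154  1.324 -0.     0.482] [0.44885084 0.23323134 0.22142518] [ 0.65145292 -0.22743174 -1.59624441] 0.04276244992098534 [0.44812877 0.2328336  0.21894578]
8865 [[-0.0221 -0.0102 -0.018 ]
 [-0.0184 -0.0092 -0.0091]
 [-0.008  -0.007  -0.0003]
 [ 0.0087  0.0049  0.0081]
 [ 0.0189  0.0305  0.0177]]
post 2005
```

View pics/w2.png

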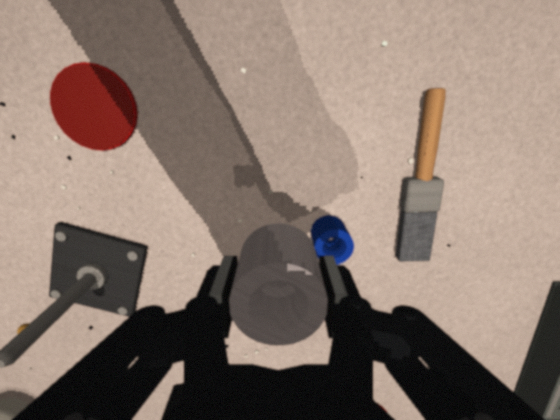

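Collar is held. The post is in view on the left, with its top at (8,355) and the brass ball at about (22,328). Next I'll locate the post axis, the collar's offset in the tool and a rough ball height.

```bash
python3 - <<'E'
from h import *
P=pose(); p,d=snapshot('wrist'); v,u=np.mgrid[0:420,0:560]; X=atd('wrist',np.c_[u.ravel(),v.ravel()],d.ravel(),P)
t=(X-P[0])@P[1]; ok=d.ravel()>0
m=ok&(abs(t[:,0])<.026)&(abs(t[:,2])<.019)&(t[:,1]<-.0075)&(t[:,1]>-.013); Y=t[m]
o=np.percentile(Y,[1,50,99],axis=0); print('rim',len(Y),o.round(4).tolist())
m=ok&(np.hypot(X[:,0]-.568,X[:,1])<.03)&(X[:,2]>.03); Y=X[m]
for a in np.arange(.03,.16,.01):
    s=Y[(Y[:,2]>a)&(Y[:,2]<a+.01)]
    if len(s)>5: print(round(a,2),len(s),s.mean(0).round(4),np.percentile(s[:,:2],[3,97],axis=0).round(4).tolist())
c=p.reshape(-1,3).astype(int); b=ok&(u.ravel()<60)&(v.ravel()>290)&(c[:,0]-c[:,2]>50); print('ball px',b.sum(),X[b].mean(0) if b.any() else '',X[b].min(0),X[b].max(0))
print(P[0])
E
```

```text
rim 4287 [[-0.0217, -0.0106, -0.0186], [-0.0018, -0.0093, 0.0001], [0.021, -0.0076, 0.0185]]
0.03 95 [0.5648 0.0044 0.0349] [[0.5608, -0.0033], [0.5718, 0.0082]]
0.04 109 [0.5647 0.0042 0.0452] [[0.5609, -0.0041], [0.5721, 0.0081]]
0.05 110 [0.5646 0.0041 0.0554] [[0.5607, -0.0034], [0.5719, 0.0078]]
0.06 115 [0.5647 0.0041 0.065 ] [[0.5609, -0.004], [0.5717, 0.0079]]
0.07 134 [0.5648 0.0043 0.0748] [[0.5605, -0.0035], [0.5727, 0.0081]]
0.08 149 [0.5648 0.0043 0.085 ] [[0.5605, -0.0038], [0.5727, 0.008]]
0.09 162 [0.5645 0.0041 0.095 ] [[0.5606, -0.0033], [0.5726, 0.0077]]
0.1 169 [0.5643 0.004  0.105 ] [[0.5601, -0.0042], [0.572, 0.0079]]
0.11 255 [0.5634 0.0016 0.1149] [[0.5597, -0.0101], [0.5715, 0.0079]]
0.12 219 [0.5638 0.004  0.125 ] [[0.5598, -0.0038], [0.5722, 0.008]]
0.13 249 [0.5639 0.004  0.1351] [[0.5596, -0.004], [0.5725, 0.0079]]
0.14 240 [0.5656 0.0045 0.1445] [[0.5603, -0.0], [0.5727, 0.0077]]
ball px 57 [ 0.57310928 -0.02152293  0.1036428 ] [ 0.55966263 -0.14313783 -0.00155329] [ 0.67608138 -0.00384061  0.12197607]
[0.44745142 0.23249192 0.21725036]
```

Call:
move_arm --pt "0.3 0.2 0 -0.38 0" --pt "0.3 0.4 0 -0.8 0" --pt "0.3 0.45 0 -0.9 0" --pt "0.3 0.45 0 -0.9 0" --pt "0.3 0.45 0.1 -0.8 0" --pt "0.3 0.3 0.1 -0.6 0" --pt "0.3 0.15 0 -0.28 0" --pt "0.3 0 0 0 0"

```text
clock: 5.4
position: [0.5664, -0.0018, 0.2052]
ee_rot: [-0.707, 0.707, -0.003, 0.001]
ft_force: [0.2, 0.9, -1.1]
opening: 0.0433
```

```bash
python3 - <<'E'
from h import *
snapshot('top')
P=pose(); p,d=snapshot('wrist'); save('w3.png',p)
print(P[0],P[1].round(3).tolist(),P[2]['ft_force'],P[2]['q'].round(3) if hasattr(P[2]['q'],'round') else P[2]['q'])
v,u=np.mgrid[0:420,0:560]; X=atd('wrist',np.c_[u.ravel(),v.ravel()],d.ravel(),P)
t=(X-P[0])@P[1]; ok=d.ravel()>0
m=ok&(abs(t[:,0])<.04)&(abs(t[:,2])<.03)&(t[:,1]>.07)&(t[:,1]<.16); Y=X[m]
for a in np.arange(.03,.16,.01):
    s=Y[(Y[:,2]>a)&(Y[:,2]<a+.01)]
    if len(s)>5: print(round(a,2),len(s),s.mean(0).round(4),np.percentile(s[:,:2],[3,97],axis=0).round(4).tolist())
p,d=snapshot('top');save('t3.png',p)
s,d=snapshot('side'); cv2.imwrite('pics/s3.png',cv2.resize(s[130:250,180:310,::-1],(650,600)))
E
```

```text
[ 0.56603019 -0.00057206  0.20573486] [[1.0, -0.003, 0.004], [-0.004, 0.0, 1.0], [-0.003, -1.0, 0.0]] [ 0.77601774 -0.12333283 -1.99206586] [-1.000e-03  2.090e-01 -4.400e-02  1.321e+00  0.000e+00  3.000e-03]
0.04 18 [ 0.5621 -0.0016  0.048 ] [[0.5606, -0.008], [0.5648, 0.0051]]
0.05 49 [ 0.5625 -0.001   0.0554] [[0.5606, -0.0084], [0.5668, 0.0063]]
0.06 52 [ 0.5624 -0.0013  0.0651] [[0.5606, -0.0085], [0.566, 0.0056]]
0.07 56 [ 0.5622 -0.0012  0.0753] [[0.5605, -0.0083], [0.5656, 0.0058]]
0.08 63 [ 0.5623 -0.0013  0.0852] [[0.5607, -0.0081], [0.566, 0.0058]]
0.09 72 [ 0.5622 -0.0011  0.0953] [[0.5606, -0.0079], [0.5659, 0.0061]]
0.1 67 [ 5.621e-01 -1.000e-04  1.050e-01] [[0.5605, -0.0068], [0.5657, 0.0059]]
0.11 170 [ 0.5626 -0.0055  0.1155] [[0.5605, -0.0135], [0.5668, 0.0055]]
0.12 73 [ 0.5616 -0.0013  0.1242] [[0.5604, -0.0078], [0.5644, 0.0046]]
```

View pics/s3.png

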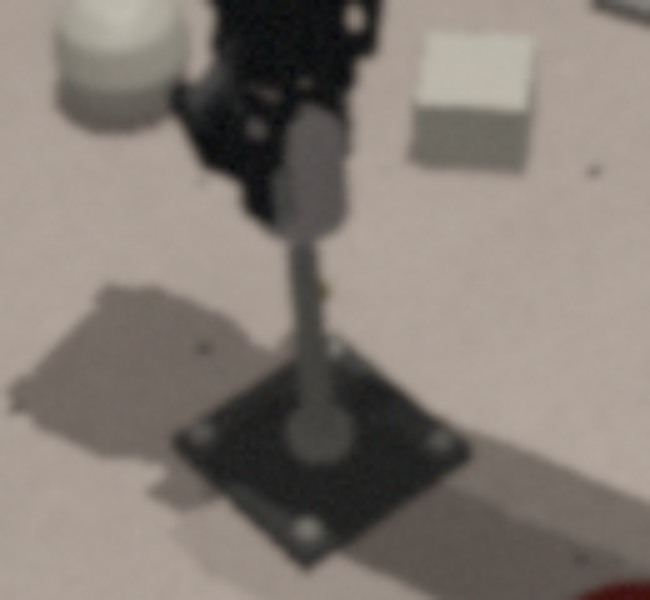

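Call:
move_arm --pt "0.3 0.04 0.1 0 0" --pt "0.3 0 0.2 0 0" --pt "0.3 0 0.2 0 0" --pt "0.3 0 0.1 0 0" --pt "0.3 0 0 0 0"

```text
clock: 6.1
position: [0.5678, -0.0001, 0.1759]
ee_rot: [-0.707, 0.707, -0.002, 0.0]
ft_force: [-0.5, 0.1, -1.2]
opening: 0.0433
```

Call:
move_arm --pt "0.3 0 0.1 0 0" --pt "0.3 0 0.1 0 0" --pt "0.3 0 0.1 0 0" --pt "0.3 0 0.1 0 0" --pt "0.3 0 0 0 0"

```text
clock: 6.6
position: [0.5682, -0.0002, 0.1564]
ee_rot: [0.707, -0.707, 0.001, -0.001]
ft_force: [0.4, 0.1, -1.6]
opening: 0.0433
```

Call:
move_arm --pt "0.3 0 0.03 0 0" --pt "0.3 0 0.03 0 0"

```text
clock: 6.8
position: [0.5688, -0.0002, 0.1544]
ee_rot: [0.707, -0.707, 0.001, -0.001]
ft_force: [0.4, -0.4, -1.7]
opening: 0.0436
```

Call:
move_arm --pt "0.3 0 0.03 0 0" --pt "0.3 0 0.03 0 0"

```text
clock: 7.0
position: [0.5687, -0.0002, 0.1513]
ee_rot: [0.707, -0.707, 0.001, -0.001]
ft_force: [0.0, -0.3, -1.8]
opening: 0.0435
```

Call:
move_arm --pt "0.3 0 0.03 0 0" --pt "0.3 0 0.03 0 0"

```text
clock: 7.2
position: [0.5686, -0.0002, 0.1482]
ee_rot: [-0.707, 0.707, -0.001, 0.001]
ft_force: [-0.1, -0.3, -0.3]
opening: 0.0434
```

Call:
move_arm --pt "0.3 0 0.03 0 0" --pt "0.3 0 0.03 0 0"

```text
clock: 7.4
position: [0.5687, -0.001, 0.1462]
ee_rot: [-0.706, 0.708, -0.001, 0.001]
ft_force: [-4.2, -4.3, 11.8]
opening: 0.0435
```

Contact came at TCP z ≈ 0.1475, as predicted, so the click should be near TCP 0.1265.

Call:
move_arm --pt "0.3 0 0.03 0 0" --pt "0.3 0 0.03 0 0"

```text
clock: 7.6
position: [0.5689, -0.001, 0.1443]
ee_rot: [-0.706, 0.708, -0.0, 0.002]
ft_force: [-3.7, -2.6, 11.1]
opening: 0.0433
```

Call:
move_arm --pt "0.3 0 0.03 0 0" --pt "0.3 0 0.03 0 0"

```text
clock: 7.8
position: [0.5687, -0.0011, 0.1411]
ee_rot: [-0.706, 0.708, -0.001, 0.002]
ft_force: [-4.4, -4.1, 8.9]
opening: 0.0435
```

Call:
move_arm --pt "0.3 0 0.03 0 0" --pt "0.3 0 0.03 0 0"

```text
clock: 8.0
position: [0.5685, -0.0011, 0.1376]
ee_rot: [-0.706, 0.708, -0.001, 0.002]
ft_force: [-3.6, -4.6, 7.5]
opening: 0.0434
```

Call:
move_arm --pt "0.3 0 0.03 0 0" --pt "0.3 0 0.03 0 0"

```text
clock: 8.2
position: [0.5684, -0.001, 0.1344]
ee_rot: [-0.706, 0.708, -0.001, 0.001]
ft_force: [-5.1, -3.2, 7.5]
opening: 0.0432
```

Call:
move_arm --pt "0.3 0 0.02 0 0" --pt "0.3 0 0.01 0 0"

```text
clock: 8.4
position: [0.5684, -0.0011, 0.1328]
ee_rot: [-0.706, 0.708, -0.001, 0.001]
ft_force: [-4.8, -4.5, 6.4]
opening: 0.0437
```

Call:
move_arm --pt "0.3 0 0.02 0 0" --pt "0.3 0 0 0 0"

```text
clock: 8.6
position: [0.5684, -0.0011, 0.1313]
ee_rot: [-0.706, 0.708, -0.001, 0.001]
ft_force: [-2.8, -4.3, 1.5]
opening: 0.0434
```

Call:
move_arm --pt "0.3 0 0.02 0 0" --pt "0.3 0 0 0 0"

```text
clock: 8.8
position: [0.5683, -0.0011, 0.1297]
ee_rot: [-0.706, 0.708, -0.001, 0.001]
ft_force: [-1.5, -5.0, -1.2]
opening: 0.0431
```

Call:
move_arm --pt "0.3 0 0.02 0 0" --pt "0.3 0 0 0 0"

```text
clock: 9.0
position: [0.5682, -0.001, 0.1284]
ee_rot: [-0.706, 0.708, -0.002, 0.001]
ft_force: [-1.3, -5.5, -1.8]
opening: 0.0434
```

Call:
move_arm --pt "0.3 0 0.02 0 0" --pt "0.3 0 0 0 0"

```text
clock: 9.2
position: [0.5681, -0.001, 0.127]
ee_rot: [-0.707, 0.708, -0.002, 0.001]
ft_force: [-0.8, -4.9, -3.8]
opening: 0.0432
```

Call:
move_arm --pt "0.3 0 0.01 0 0" --pt "0.3 0 0 0 0"

```text
clock: 9.4
position: [0.5681, -0.001, 0.1264]
ee_rot: [-0.707, 0.708, -0.002, 0.001]
ft_force: [-0.3, -5.3, -4.2]
opening: 0.0435
```

Call:
move_arm --pt "0.3 0 0.01 0 0" --pt "0.3 0 0 0 0"

```text
clock: 9.6
position: [0.5681, -0.001, 0.1258]
ee_rot: [-0.707, 0.708, -0.002, 0.001]
ft_force: [-0.6, -5.7, -4.0]
opening: 0.0433
```

Call:
move_arm --pt "0.3 0 0.01 0 0" --pt "0.3 0 0 0 0"

```text
clock: 9.8
position: [0.568, -0.0009, 0.1253]
ee_rot: [-0.707, 0.708, -0.002, 0.0]
ft_force: [0.2, -5.6, -4.7]
opening: 0.0431
```

Call:
move_arm --pt "0.3 0 0.01 0 0" --pt "0.3 0 0 0 0"

```text
clock: 10.0
position: [0.5681, -0.0008, 0.1251]
ee_rot: [-0.707, 0.708, -0.002, 0.001]
ft_force: [-1.5, -5.0, -4.1]
opening: 0.0433
```

Call:
move_arm --pt "0.3 0 0.01 0 0" --pt "0.3 0 0 0 0"

```text
clock: 10.2
position: [0.5681, -0.0008, 0.125]
ee_rot: [-0.707, 0.708, -0.002, 0.001]
ft_force: [-2.1, -4.3, -1.6]
opening: 0.0434
```

Call:
move_arm --pt "0.3 0 0.01 0 0" --pt "0.3 0 0 0 0"

```text
clock: 10.4
position: [0.5682, -0.0008, 0.1249]
ee_rot: [-0.707, 0.708, -0.001, 0.001]
ft_force: [-4.1, -5.2, 0.8]
opening: 0.0433
```

The pull has passed and the force is now rising with the position stalled at 0.125, which is the click. I'll stop pushing, release and rise.

Call:
move_arm --pt "0.3 0 -0.01 0 0" --pt "0.55 0 0 0 0" --pt "0.8 0 0 0 0" --pt "0.8 0 0 0 0" --pt "0.8 0 0 0 0"

```text
clock: 10.9
position: [0.5689, 0.0001, 0.1256]
ee_rot: [0.707, -0.707, 0.001, -0.001]
ft_force: [0.3, 0.0, -0.7]
opening: 0.0682
```

Call:
move_arm --pt "0.8 0 -0.2 0 0" --pt "0.8 0 -0.5 0 0" --pt "0.8 0 -0.7 0 0" --pt "0.8 0 -0.6 0 0" --pt "0.8 0 -0.3 0 0" --pt "0.8 0 0 0 0"

```text
clock: 11.5
position: [0.5699, -0.0001, 0.2438]
ee_rot: [0.707, -0.707, -0.001, -0.003]
ft_force: [0.2, -0.8, -0.6]
opening: 0.0681
```

```bash
python3 - <<'E'
from h import *
snapshot('top')
P=pose(); p,d=snapshot('wrist'); save('w4.png',p)
v,u=np.mgrid[0:420,0:560]; X=atd('wrist',np.c_[u.ravel(),v.ravel()],d.ravel(),P)
ok=(d.ravel()>0)&(np.hypot(X[:,0]-.568,X[:,1])<.03)&(X[:,2]>.05); Y=X[ok]
h=np.histogram(Y[:,2],np.arange(.05,.16,.004)); print([(round(float(b),3),int(n)) for n,b in zip(*h)])
s=Y[(Y[:,2]>.131)&(Y[:,2]<.142)&(np.hypot(Y[:,0]-.568,Y[:,1])>.013)]; print('rim',np.median(s,0),np.percentile(s,[2,98],axis=0))
print(P[0],P[1].round(3).tolist(),P[2]['ft_force'],P[2]['clock'])
plan([.4303,-.2334,.20],np.radians(73.9),8,P)
E
```

```text
[(0.05, 0), (0.054, 0), (0.058, 0), (0.062, 0), (0.066, 0), (0.07, 0), (0.074, 0), (0.078, 0), (0.082, 0), (0.086, 3), (0.09, 28), (0.094, 45), (0.098, 39), (0.102, 45), (0.106, 47), (0.11, 48), (0.114, 51), (0.118, 67), (0.122, 72), (0.126, 166), (0.13, 696), (0.134, 1031), (0.138, 35), (0.142, 103), (0.146, 171), (0.15, 28), (0.154, 0)]
rim [ 0.5662996  -0.00487542  0.13425888] [[ 0.54703153 -0.02219281  0.13179764]
 [ 0.58808249  0.01804291  0.13552369]]
[ 5.69288018e-01 -1.13929770e-04  2.41774139e-01] [[1.0, 0.003, 0.003], [-0.003, 0.0, 1.0], [0.003, -1.0, 0.0]] [-0.6549877   0.20243648 -0.99503261] 11.55
[1, -0.35, 0.1, -0.58, np.float64(0.035)]
[1, -0.33, 0.1, -0.6, np.float64(0.035)]
[1, -0.3, 0.1, -0.61, np.float64(0.035)]
[1, -0.28, 0.1, -0.62, np.float64(0.035)]
[1, -0.26, 0.1, -0.63, np.float64(0.035)]
[1, -0.24, 0.1, -0.64, np.float64(0.035)]
[1, -0.22, 0.1, -0.64, np.float64(0.035)]
[1, -0.2, 0.1, -0.65, np.float64(0.035)]
```

View pics/w4.png

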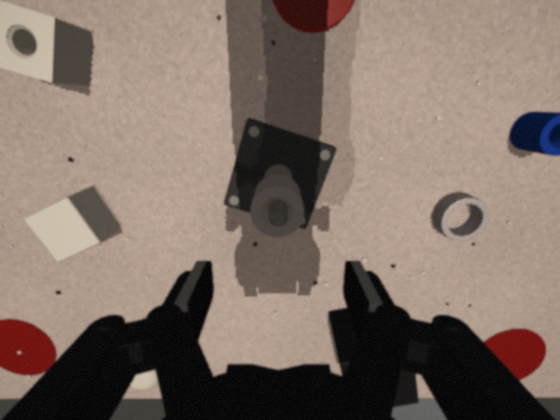

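The collar sits on the post with its rim at z ≈ 0.1345, in the wrist view at (277,210). Now the block.

Call:
move_arm --pt "1 -0.35 0.1 -0.58 0.035" --pt "1 -0.33 0.1 -0.6 0.035" --pt "1 -0.3 0.1 -0.61 0.035" --pt "1 -0.28 0.1 -0.62 0.035" --pt "1 -0.26 0.1 -0.63 0.035" --pt "1 -0.24 0.1 -0.64 0.035" --pt "1 -0.22 0.1 -0.64 0.035" --pt "1 -0.2 0.1 -0.65 0.035"

```text
clock: 12.4
position: [0.4274, -0.2345, 0.1986]
ee_rot: [0.7, -0.7, 0.101, -0.099]
ft_force: [0.1, -0.1, 0.1]
opening: 0.0853
```

```bash
python3 - <<'E'
from h import *
snapshot('top');snapshot('top');snapshot('top')
P=pose(); p,d=snapshot('wrist'); save('w5.png',p)
v,u=np.mgrid[0:420,0:560]; X=atd('wrist',np.c_[u.ravel(),v.ravel()],d.ravel(),P)
ok=(d.ravel()>0)&(np.hypot(X[:,0]-.4303,X[:,1]+.2334)<.05)&(X[:,2]>.05)&(X[:,2]<.06); Y=X[ok]
r=cv2.minAreaRect(Y[:,:2].astype(np.float32)*1000); print(len(Y),r,np.median(Y[:,2]))
yaw=np.arctan2(P[1][1,2],P[1][0,2]); print(P[0],np.degrees(yaw),P[2]['q'])
c=np.array(r[0])/1000; print('tool delta',P[1].T@(np.r_[c,.031]-P[0])/.05)
E
```

```text
3104 ((430.0026550292969, -234.83419799804688), (56.01237869262695, 56.15199279785156), 73.40515899658203) 0.05556830517911959
[ 0.42724335 -0.23466795  0.19857949] 73.60925601629715 [-5.02349596e-01  6.30947841e-02 -2.28792036e-01  1.28193383e+00
  1.32281170e-04 -2.16278485e-01]
tool delta [0.06368641 3.35142637 0.00977469]
```

Call:
move_arm --pt "1 0.06 0.4 0.01 0" --pt "1 0 0.7 0 0" --pt "1 0 0.8 0 0" --pt "1 0 0.7 0 0" --pt "1 0 0.4 0 0" --pt "1 0 0.3 0 0" --pt "1 0 0 0 0" --pt "1 0 0 0 0"

```text
clock: 13.4
position: [0.4323, -0.2334, 0.0352]
ee_rot: [0.7, -0.7, 0.099, -0.099]
ft_force: [-0.1, -0.3, 0.3]
opening: 0.0857
```

Call:
move_arm --pt "0.6 0 0 0 0" --pt "0.5 0 0 0 0" --pt "0.5 0 0 0 0" --pt "0.5 0 0 0 0" --pt "0.5 0 0 0 0" --pt "0.5 0 0 0 0" --grip_force 25

```text
clock: 14.0
position: [0.4329, -0.2346, 0.0364]
ee_rot: [-0.7, 0.7, -0.099, 0.1]
ft_force: [0.8, 1.2, 6.1]
opening: 0.0556
```

Call:
move_arm --pt "0.5 0 -0.2 0 0" --pt "0.5 0 -0.6 0 0" --pt "0.5 0 -0.9 0 0" --pt "0.5 0 -1 0 0" --pt "0.5 0 -0.9 0 0" --pt "0.5 0 -0.6 0 0" --pt "0.5 0 -0.2 0 0" --pt "0.5 0 0 0 0"

```text
clock: 14.8
position: [0.4324, -0.2345, 0.2566]
ee_rot: [-0.7, 0.7, -0.099, 0.101]
ft_force: [-0.6, 0.1, -0.3]
opening: 0.0559
```

```bash
python3 - <<'E'
from h import *
snapshot('top');snapshot('top');snapshot('top')
P=pose(); p,d=snapshot('wrist'); save('w6.png',p)
v,u=np.mgrid[0:420,0:560]; X=atd('wrist',np.c_[u.ravel(),v.ravel()],d.ravel(),P); t=(X-P[0])@P[1]
ok=(d.ravel()>0)&(abs(t[:,0])<.04)&(abs(t[:,2])<.024)&(t[:,1]<-.012)&(t[:,1]>-.045); Y=t[ok]
print(P[0],P[2]['ft_force'],P[2]['opening'],len(Y),np.percentile(Y,[1,50,99],axis=0).round(4).tolist() if len(Y) else '')
h=np.histogram(t[(d.ravel()>0)&(abs(t[:,0])<.026)&(abs(t[:,2])<.022)][:,1],np.arange(-.05,.06,.005)); print(h[0])
plan([.5684,-.0007,.225],np.radians(73.6),8,P,.5)
E
```

```text
[ 0.43130258 -0.23389519  0.25338613] [-0.28033472 -0.47470651 -1.31016356] 0.05594034838929441 12563 [[-0.0308, -0.0204, -0.0236], [-0.0095, -0.019, 0.0004], [0.0233, -0.0127, 0.0236]]
[ 164   17    0    0    0  359 8588  423  377  316  249  178  105    4
    0    0    0    0    0    0    0]
[0.5, 0.17, 0.07, 0.66, np.float64(0.0)]
[0.5, 0.17, 0.07, 0.66, np.float64(0.0)]
[0.5, 0.17, 0.07, 0.66, np.float64(0.0)]
[0.5, 0.17, 0.07, 0.66, np.float64(0.0)]
[0.5, 0.17, 0.07, 0.66, np.float64(0.0)]
[0.5, 0.17, 0.07, 0.66, np.float64(0.0)]
[0.5, 0.16, 0.07, 0.66, np.float64(0.0)]
[0.5, 0.16, 0.07, 0.66, np.float64(0.0)]
```

View pics/w6.png

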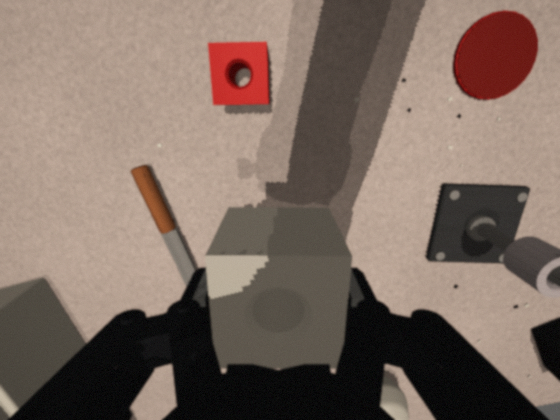

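```bash
python3 - <<'E'
from h import *
P=pose(); c,f,Rm,tc=cam('wrist',P)
t,v=rays('wrist',[[277,310],[208,255],[352,255],[217,362],[343,368]],P); o=P[1].T@(t-P[0]); w=v@P[1]
for y in(-.0197,): print((o+w*((y-o[1])/w[:,1])[:,None]).round(4))
g=cv2.cvtColor(cv2.imread('pics/w6.png'),cv2.COLOR_BGR2GRAY); print(P[0])
E
python3 - <<'E'
import cv2
im=cv2.imread('pics/w6.png'); cv2.imwrite('pics/w6c.png',cv2.convertScaleAbs(cv2.resize(im[235:385,190:370],(720,600),interpolation=cv2.INTER_CUBIC),alpha=1.6))
E
```

```text
[[-0.006  -0.0197 -0.0013]
 [-0.031  -0.0197 -0.0274]
 [-0.031  -0.0197  0.027 ]
 [ 0.0212 -0.0197 -0.0274]
 [ 0.0246 -0.0197  0.0277]]
[ 0.43127128 -0.2338373   0.25329021]
```

View pics/w6c.png

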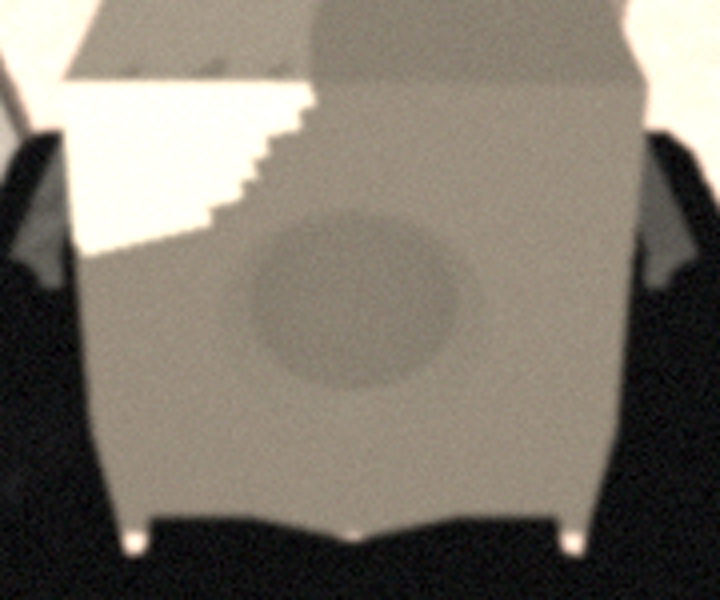

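Call:
move_arm --pt "0.5 0.1 0 0.34 0" --pt "0.5 0.2 0 0.7 0" --pt "0.5 0.22 0 0.9 0" --pt "0.5 0.24 0.1 0.9 0" --pt "0.5 0.22 0.2 0.9 0" --pt "0.5 0.2 0.2 0.8 0" --pt "0.5 0.14 0.2 0.5 0" --pt "0.5 0.06 0.16 0.2 0"

```text
clock: 15.8
position: [0.5715, 0.0004, 0.2095]
ee_rot: [-0.7, 0.7, -0.1, 0.097]
ft_force: [0.6, -0.5, -1.2]
opening: 0.0558
```

Call:
move_arm --pt "0.5 0 0 0 0" --pt "0.5 0 0 0 0" --pt "0.5 0 0 0 0" --pt "0.5 0 0 0 0"

```text
clock: 16.2
position: [0.5712, -0.003, 0.2131]
ee_rot: [-0.7, 0.7, -0.1, 0.101]
ft_force: [0.3, 0.2, -0.1]
opening: 0.0558
```

```bash
python3 - <<'E'
from h import *
P=pose(); print(P[0],np.degrees(np.arctan2(P[1][1,2],P[1][0,2])),P[1][:,1].round(4),P[2]['ft_force'],P[2]['clock'])
print('tool delta', P[1].T@(np.array([.5716,-.0017,.21])-P[0])/.05)
p,d=snapshot('wrist'); v,u=np.mgrid[0:420,0:560]; X=atd('wrist',np.c_[u.ravel(),v.ravel()],d.ravel(),P)
Y=X[(d.ravel()>0)&(np.hypot(X[:,0]-.568,X[:,1])<.035)&(X[:,2]>.09)&(X[:,2]<.16)]; t=(Y-P[0])@P[1]
for a in(.09,.1,.11,.12): 
    s=t[(Y[:,2]>a)&(Y[:,2]<a+.01)]; print(a,len(s),np.percentile(s,[2,98],axis=0).round(4).tolist() if len(s) else '')
E
```

```text
[ 0.57117625 -0.00299622  0.21306336] 73.70139246731874 [ 1.e-03 -2.e-04 -1.e+00] [ 0.32631226  0.15624079 -0.11237642] 16.2
tool delta [0.0007952  0.06127204 0.02725219]
0.09 123 [[-0.0254, 0.1134, -0.0196], [-0.013, 0.1222, 0.0186]]
0.1 150 [[-0.0255, 0.1033, -0.019], [-0.0131, 0.113, 0.0183]]
0.11 162 [[-0.0256, 0.0934, -0.0193], [-0.013, 0.1027, 0.0188]]
0.12 185 [[-0.0255, 0.0832, -0.0188], [-0.0141, 0.0929, 0.0183]]
```

The collar's centre in the tool frame is (-3.6, -0.4) mm against (-3.3, 0) mm for the block's hole, so they're aligned. Lowering.

Call:
move_arm --pt "0.5 0 0.1 0 0" --pt "0.5 0 0.15 0 0" --pt "0.5 0 0.15 0 0" --pt "0.5 0 0.1 0 0" --pt "0.5 0 0 0 0"

```text
clock: 16.75
position: [0.5708, -0.0018, 0.1859]
ee_rot: [-0.7, 0.7, -0.1, 0.099]
ft_force: [-0.0, 0.4, -0.3]
opening: 0.0556
```

Call:
move_arm --pt "0.5 0 0.06 0 0" --pt "0.5 0 0.06 0 0" --pt "0.5 0 0.06 0 0" --pt "0.5 0 0 0 0"

```text
clock: 17.15
position: [0.5712, -0.0019, 0.1779]
ee_rot: [-0.7, 0.7, -0.1, 0.099]
ft_force: [0.3, 0.3, -0.1]
opening: 0.0556
```

Call:
move_arm --pt "0.5 0 0.04 0 0" --pt "0.5 0 0.04 0 0" --pt "0.5 0 0 0 0"

```text
clock: 17.45
position: [0.5712, -0.0019, 0.174]
ee_rot: [-0.7, 0.7, -0.1, 0.1]
ft_force: [-0.3, -1.0, -0.4]
opening: 0.0556
```

Call:
move_arm --pt "0.5 0 0.02 0 0" --pt "0.5 0 0 0 0"

```text
clock: 17.65
position: [0.5714, -0.0019, 0.1732]
ee_rot: [0.7, -0.7, 0.1, -0.1]
ft_force: [-0.1, 0.7, 0.1]
opening: 0.0558
```

Call:
move_arm --pt "0.5 0 0.02 0 0" --pt "0.5 0 0 0 0"

```text
clock: 17.85
position: [0.5713, -0.0019, 0.1722]
ee_rot: [-0.7, 0.7, -0.1, 0.1]
ft_force: [-0.4, 0.2, -0.3]
opening: 0.0558
```

Call:
move_arm --pt "0.5 0 0.01 0 0" --pt "0.5 0 0 0 0"

```text
clock: 18.05
position: [0.5714, -0.0019, 0.1717]
ee_rot: [0.7, -0.7, 0.1, -0.1]
ft_force: [-0.7, 0.5, -0.6]
opening: 0.0557
```

Call:
move_arm --pt "0.5 0 0.01 0 0" --pt "0.5 0 0 0 0"

```text
clock: 18.25
position: [0.5714, -0.0019, 0.1713]
ee_rot: [0.7, -0.7, 0.1, -0.1]
ft_force: [1.2, -0.2, -0.2]
opening: 0.056
```

Call:
move_arm --pt "0.5 0 0.01 0 0" --pt "0.5 0 0 0 0"

```text
clock: 18.45
position: [0.5715, -0.0019, 0.1711]
ee_rot: [-0.7, 0.7, -0.099, 0.1]
ft_force: [-0.1, -0.1, 1.3]
opening: 0.0559
```

Light contact at 0.1711, where 0.1705 was expected. Releasing.

Call:
move_arm --pt "0.75 0 0 0 0" --pt "1 0 0 0 0" --pt "1 0 0 0 0" --pt "1 0 0 0 0" --pt "1 0 0 0 0"

```text
clock: 18.95
position: [0.5714, -0.0019, 0.1707]
ee_rot: [-0.7, 0.7, -0.1, 0.1]
ft_force: [0.2, 0.6, 0.0]
opening: 0.0851
```

Call:
move_arm --pt "1 0 -0.15 0 0" --pt "1 0 -0.4 0 0" --pt "1 0 -0.6 0 0" --pt "1 0 -0.6 0 0" --pt "1 0 -0.3 0 0" --pt "1 0 0 0 0"

```text
clock: 19.55
position: [0.5724, -0.0019, 0.2765]
ee_rot: [0.7, -0.7, 0.098, -0.101]
ft_force: [-0.7, -0.4, -0.4]
opening: 0.0856
```

```bash
python3 - <<'E'
from h import *
snapshot('top');snapshot('top')
P=pose(); p,d=snapshot('wrist'); s,_=snapshot('side')
v,u=np.mgrid[0:420,0:560]; X=atd('wrist',np.c_[u.ravel(),v.ravel()],d.ravel(),P)
Y=X[(d.ravel()>0)&(np.hypot(X[:,0]-.568,X[:,1])<.045)&(X[:,2]>.05)&(X[:,2]<.22)]
T=Y[(Y[:,2]>.18)&(Y[:,2]<.2)]; r=cv2.minAreaRect(T[:,:2].astype(np.float32)*1000); A=np.c_[T[:,:2]-T[:,:2].mean(0),np.ones(len(T))]
print(len(T),r,'top plane slopes,z',np.linalg.lstsq(A,T[:,2],rcond=None)[0]); print(P[0],P[2]['ft_force'],P[2]['clock'])
cv2.imwrite('pics/f.png',np.hstack([cv2.resize(p[100:400,130:430,::-1],(400,400)),cv2.resize(s[120:250,180:310,::-1],(400,400),interpolation=cv2.INTER_CUBIC)]))
E
```

```text
5140 ((568.8236694335938, -2.250896453857422), (56.059852600097656, 56.45294189453125), 73.5646743774414) top plane slopes,z [ 0.01219129 -0.00485655  0.1897527 ]
[ 0.57148237 -0.00188015  0.27319839] [-0.90082905 -0.05919703  0.29003935] 19.65
```

View pics/f.png

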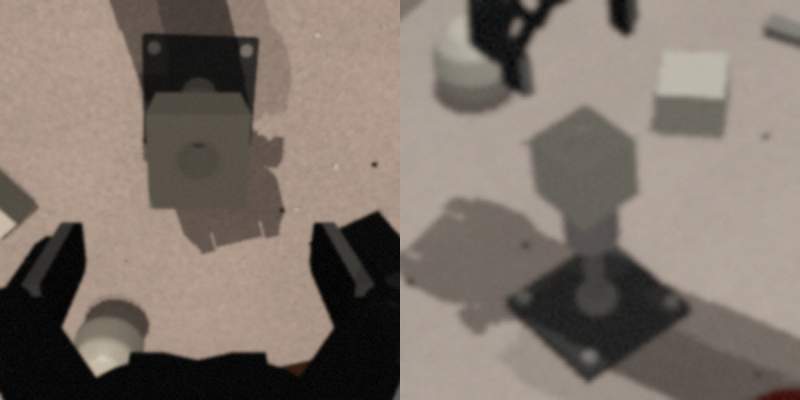

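The block is flat (tilt under 0.8°) with its top at 0.1898, so the collar rim is at about 0.134, the same as before. The gripper is clear.

```bash
python3 -c "
from plant import *
print(finish_job())"
```

```text
the job is handed in; nothing more can be done
None
```

I slid the collar onto the post until it clicked, set the white foam block over the post on top of it, and handed the job in at about 20 s. The verdict isn't reported.

- **Click:** the ball met the collar's mouth where expected, with a peak push of about 12 N. The force then fell to about −4.5 N. It rose again with the arm stalled at TCP height 0.125 m, so I stopped there and let go. After release the collar's rim stayed at about 0.134 m.
- **Block:** it went down without touching the post until a light contact of about 1.5 N on the collar. The last check put its top at 0.190 m with a tilt of about 0.75°. That means the collar is still at the clicked height to within about 1 mm. The gripper was well clear.
- **Small disagreement:** the click came about 1.5 mm lower than the first contact predicted, which is within measurement error. I had no direct view of the ball in the groove, so the click rests on the force readings and the collar's height.
- **Other things:** I did not touch anything else on the table.

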